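# Open a blasting tank for refilling

### The arm

A 7-joint arm with a two-finger parallel gripper is mounted at the origin on the work surface. World frame = base frame: x ahead of the robot, y to its left, z up, the work surface at z = 0. Lengths are in m, angles in rad, forces in N, time in s.
With the tool pointing down it reaches from about 0.375 to 0.925 m from the base axis. Payload 3.1 kg.
Tool frame: the origin (TCP) lies between the finger pads; the fingertips stand 19 mm ahead of it and the grasp point (between the pads) is the TCP; z points along the fingers, y is the line along which they close (so a half turn about z gives the same grasp; the last joint's range is limited). The gripper opens to 85 mm and grips with 20 to 120 N. Pads are 22 mm wide; open, the fingers measure 114 mm over their backs; the gripper's body (76 mm by 85 mm) begins 54 mm behind the grasp point. The pads swing forward as they close: fully open they stand 13 mm farther back than shut.
Start: joints at [-1.36, 0.383, 0.044, 1.598, -0.018, 1.161, -0.05], TCP at [0.198, 0.619, 0.25] pointing down, gripper open.
Joint ranges: [-2.61, 2.61], [-0.41, 2.15], [-1.48, 1.57], [0, 2.5], [-1.57, 4.71], [0.05, 1.97], [-2.85, 2.85]. Speed limits (rad/s): [2.79, 2.79, 3.14, 3.14, 3.14, 3.14, 3.14].

### API

Orientations are given as a unit quaternion [x, y, z, w].
In Python, from bench import move_ptp, movel, move_j, move_gripper, pause, inverse_kinematics, read_camera, camera_params, MotionError, sign_off, look_for, tip_of, read_time_s, read_qpos, read_joint_vel, read_effort, read_eef_pos, read_tcp_rot, read_ft_force, read_ft_torque, read_finger_gap, read_grasp_force gives the robot as it stands. Calls block until the motion is done:
- move_ptp(position, orientation): joint-space move of the TCP to a pose.
- movel(position, orientation=None, speed=0.15): straight line of the TCP; orientation=None keeps the orientation; speed is the mean speed in m/s.
- move_j(angles): joint-space move.
- move_gripper(opening, effort=None): finger opening in m; effort is the grip in N (None keeps the last); returns when the fingers have stopped.
- pause(seconds).
- inverse_kinematics(position, orientation): joint angles nearest the present ones, or None.
- read_camera(name): name is "side" or "top" or "wrist"; returns the picture (400x640x3 uint8, red, green, blue); there is no depth.
- camera_params(name): a dict with "K" (3x3 intrinsics, pixels), "camera_from_world" (4x4, takes a point from world to camera coordinates). Camera axes: x right, y down, z forward; pixel columns grow to the right and rows downward; lengths in m; the calibration is good to about 2 mm. A picture is of the moment at which its call begins: read the wrist's pose just before it. camera_params takes no time and is no camera call; for the wrist camera it gives the pose at the moment of the call.
A pose or a line that the arm cannot do raises MotionError and nothing moves.
- sign_off(): hands the job in; it is judged then, once.
Trained networks look in the newest picture that a camera, given by its name, has taken for a name from the list of things; names that differ only in an ending like _2 or _b are one class to them, and where a whole thing is asked for, a point or a joint stands for the part that bears it (a point fixed in the world has none). Each returns a list of dicts, best first, with "confidence" (0 to 1); they miss things now and then, are a little off and sometimes report something else, mostly with a low value. They report only what shows in the picture. A call takes as long as a camera call. They do not tell look-alikes from the thing itself.
- look_for(camera, name): "at" ([column, row] in pixels, amid what is visible of it).
- tip_of(camera, name): "at" ([column, row] in pixels: a listed point, or the origin of a listed thing).
Readings, each from a call of its own:
- read_time_s(): time.
- read_qpos(): joint angles.
- read_joint_vel(): joint speeds.
- read_effort(): joint torques, N m.
- read_eef_pos(): TCP position.
- read_tcp_rot(): TCP orientation.
- read_ft_force(): force on the tool from outside, world axes, zero at the start.
- read_ft_torque(): the same for the moment, N m.
- read_finger_gap(): finger opening in m.
- read_grasp_force(): force on a finger pad.
Only numpy, scipy, OpenCV 4.12 (cv2) and the standard library are available. Lean on these libraries where they do the work, as an engineer would, in place of code of your own. Each camera call takes 0.05 s, during which the arm holds its last target. There are 200 camera calls.

### The job

The red-capped tank of the fine blasting unit is due for a refill. First take the pressure off by turning the black regulator knob anticlockwise as far as it goes, then unscrew the red cap, lift it off and lay it flat in the aluminium tray, and finally take the orange funnel out of the glass beaker and stand it upright in the open neck of the tank, its flange fully down on the rim. Set things down rather than letting them fall, and leave the beaker standing and everything else where it is.

Things in the scene. Friction and masses are not known exactly. Their poses are not given: they have to be found in the camera images.
- regulator (a joint): the pressure regulator's turning angle in rad: 0 = fully anticlockwise (seen from above) against its end stop, pressure off; grows clockwise up to 4.7. It starts between 0.9 and 1.5. Light, even friction (0.04 N m), stays where it is left
- regulator_grip (a point): point to grip on the vertical axis of the black round fluted regulator knob, 42 mm across, 28 mm high, 12 mm below its flat top (white pointer line). The knob stands on a brass body on the blasting unit's deck, which lies 40 mm below this point. The nearer tank cap's axis is about 130 mm away
- tank_red: the unit's tank that has the red cap: fixed, grey. Origin on the deck (110 mm above the bench) on its axis, z up. Shoulder 82 mm wide to 20 mm above the deck, then a neck 48 mm outside, 40 mm inside, 58 mm over its thread; rim 44 mm above the deck. A like tank with a fixed blue cap stands 130 mm away on the deck; which place is which varies
- neck_rim (a point): centre of the red-capped tank's neck rim (44 mm above the tank's origin), where the funnel must seat: open hole of 40 mm diameter once the cap is off
- red_cap: red ribbed screw cap, white disc on top, 66 mm across, 33 mm high, 70 g. Origin at the centre of its lower edge, z up; screwed down at the start, origin 23 mm above the tank's. Grip across its diameter from above. Right-hand thread, 6 mm a turn, 2 mm axial play, turns easily: free after about 1.5 turns anticlockwise seen from above (risen 9 mm); then raise it 13 mm or more to clear the neck
- tray: loose shallow aluminium tray 150 x 180 mm (its x, y), 15 mm high, 3 mm walls and floor, 0.6 kg, empty. Origin at the centre of its underside, z up
- beaker: loose clear glass beaker 54 mm across, 70 mm high, 0.25 kg, standing on the bench with the funnel in its mouth. Origin at the centre of its underside
- funnel: orange funnel, 72 mm long, 60 g. Origin at the centre of the stem's lower end, z up. Stem 32 mm across to 30 mm, flat seating flange 56 mm across from 30 to 34 mm, cone to 54 mm, upright collar 64 mm across (3 mm wall) to 72 mm: grip across the outside of the collar. In the beaker its origin is 40 mm above the bench. Seated, the flange lies on the rim, origin 14 mm above the tank's origin
- wash_bottle: bystander: white plastic bottle with a thin spout, 60 mm across, 185 mm high. Origin at its underside
- dropper_bottle: bystander: small white bottle with a green pointed top, 48 mm across, 125 mm high. Origin at its underside
- putty_tub: bystander: yellow tub with lid and red band, 80 mm across, 76 mm high. Origin at its underside
- pliers: bystander: pliers with orange handles lying flat, 160 mm long. Origin at the pivot
- dental_cast: bystander: plaster dental cast, 66 mm wide, 34 mm high. Origin at its underside
- bur_block: bystander: aluminium block with rows of burs, 55 x 100 mm, 51 mm high. Origin at its underside
Mind the look-alikes: they are no part of the job. There is more than one size of the funnel; the job needs the middle-sized.

How it is judged:
On the way, in this order (a step that is already met when the one before it is completed fails the run):
1. the regulator knob is turned fully anticlockwise to its stop (value of joint regulator below 0.06 rad), for 0.2 s.
2. the red cap is off its thread and lifted clear of the neck, with the regulator still off (z of red_cap in the frame of tank_red above 0.05 m and value of joint regulator below 0.1 rad), for 0.1 s.
3. the red cap lies flat in the tray, let go (x of red_cap in the frame of tray between -0.05 and 0.05 m and y of red_cap in the frame of tray between -0.065 and 0.065 m and ((angle between red_cap's own z axis and vertical below 0.12 rad and z of red_cap in the frame of tray below 0.012 m) or (angle between red_cap's own z axis and vertical above 3 rad and z of red_cap in the frame of tray below 0.045 m)) and contact force between the fingers and red_cap below 0.05 N and linear speed of red_cap below 0.05 m/s), for 0.1 s.
4. the funnel stands upright in the tank's neck, down on the rim (horizontal distance between funnel and neck_rim below 0.006 m and z of funnel in the frame of tank_red below 0.018 m and angle between funnel's own z axis and vertical below 0.12 rad), for 0.2 s.
At the end, for the whole second after the job is handed in: regulator within 0.1 rad of its stop; red cap flat in the tray (either way up, within 50 x 65 mm of its middle); funnel in the red tank's neck, within 6 mm of its axis, 4 mm of fully down and 0.12 rad of upright; beaker upright; cap and funnel at rest (all of step 4 and value of joint regulator below 0.1 rad and x of red_cap in the frame of tray between -0.05 and 0.05 m and y of red_cap in the frame of tray between -0.065 and 0.065 m and ((angle between red_cap's own z axis and vertical below 0.12 rad and z of red_cap in the frame of tray below 0.012 m) or (angle between red_cap's own z axis and vertical above 3 rad and z of red_cap in the frame of tray below 0.045 m)) and z of funnel in the frame of tank_red above 0.01 m and angle between beaker's own z axis and vertical below 0.1 rad and linear speed of each of funnel, red_cap below 0.02 m/s); the robot touches nothing.
It fails at once if the red cap is dropped (falls freely faster than 0.7 m/s) (linear speed of red_cap above 0.7 m/s and contact force between the fingers and red_cap below 0.05 N).
It fails at once if the funnel is dropped (falls freely faster than 0.7 m/s) (linear speed of funnel above 0.7 m/s and contact force between the fingers and funnel below 0.05 N).
It fails at once if the beaker is knocked over, or beaker or tray is pushed more than 60 mm (angle between beaker's own z axis and vertical above 0.5 rad or distance of any of beaker, tray from where it was at the start of the episode above 0.06 m).
It fails at once if a bystander is moved more than 40 mm (distance of any of wash_bottle, dropper_bottle, putty_tub, pliers, dental_cast, bur_block from where it was at the start of the episode above 0.04 m).
It also fails if it takes over 72 s, if anything falls off the work surface, if the arm or the gripper's body presses on something with over 40 N, if the wrist force passes 120 N, or if a joint passes its speed limit or range.

## Working session

There is one attempt and no reset: what is moved stays moved. The work goes in short steps, each a Python script; the robot and the scene stay as the last script left them, time stands still between calls to the robot, and variables do not carry over. Pictures are saved under pics/ and viewed, at most 10 in all, crops included, and the job is handed in when it is done.

```bash
mkdir -p pics; ls
cat > h.py <<'E'
import numpy as np, cv2
from bench import *
def snap(cam,fn=None):
    P=camera_params(cam); im=read_camera(cam)
    if fn: cv2.imwrite('pics/'+fn,im[:,:,::-1])
    return im,P
def ray(P,px):
    K=np.array(P['K']);T=np.array(P['camera_from_world']);R=T[:3,:3];c=-R.T@T[:3,3]
    return c,R.T@np.linalg.inv(K)@np.array([px[0],px[1],1.])
def atz(P,px,z):
    c,d=ray(P,px); return c+d*(z-c[2])/d[2]
def proj(P,p):
    T=np.array(P['camera_from_world']);q=np.array(P['K'])@(T[:3,:3]@np.array(p)+T[:3,3]); return q[:2]/q[2]
def tri(obs):
    A=np.zeros((3,3));b=np.zeros(3)
    for P,px in obs:
        c,d=ray(P,px);d=d/np.linalg.norm(d);M=np.eye(3)-np.outer(d,d);A+=M;b+=M@c
    return np.linalg.solve(A,b)
E
python3 - <<'E'
from h import *
np.set_printoptions(precision=3,suppress=True)
a,Pt=snap('top','top.png'); b,Ps=snap('side','side.png')
print(read_time_s(),read_tcp_rot(),read_eef_pos())
for c,P in(('top',Pt),('side',Ps)):
    print(c,ray(P,(320,200)))
    for n in('regulator_grip','neck_rim','tank_red','red_cap','tray','beaker','funnel','bur_block','wash_bottle'):
        print(n,[(np.round(r['at']),round(r['confidence'],2)) for r in tip_of(c,n)[:4]])
E
```

```text
pics
0.1 [ 0.154  0.988 -0.001 -0.   ] [0.197 0.618 0.249]
top (array([ 0.277, -0.006,  1.422]), array([ 0.184, -0.005, -0.983]))
regulator_grip [(array([330., 170.]), 0.52)]
neck_rim [(array([416., 199.]), 0.47), (array([413., 200.]), 0.27)]
tank_red [(array([415., 197.]), 0.53), (array([414., 200.]), 0.51)]
red_cap [(array([417., 201.]), 0.66)]
tray [(array([201., 189.]), 0.84)]
beaker [(array([234., 231.]), 0.68)]
funnel [(array([232., 230.]), 0.89), (array([202., 230.]), 0.54)]
bur_block [(array([329., 169.]), 0.62)]
wash_bottle []
side (array([0.325, 1.053, 1.192]), array([ 0.123, -0.698, -0.706]))
regulator_grip [(array([293., 181.]), 0.73)]
neck_rim [(array([330., 151.]), 0.68), (array([329., 142.]), 0.54), (array([328., 291.]), 0.5)]
tank_red []
red_cap [(array([333., 145.]), 0.78)]
tray [(array([274., 321.]), 0.59)]
beaker [(array([329., 298.]), 0.7)]
funnel [(array([367., 296.]), 0.96), (array([328., 294.]), 0.6), (array([321., 329.]), 0.5)]
bur_block [(array([354., 247.]), 0.65)]
wash_bottle [(array([354., 140.]), 0.63)]
```

```bash
ls pics
```

```text
side.png
top.png
```

View pics/top.png

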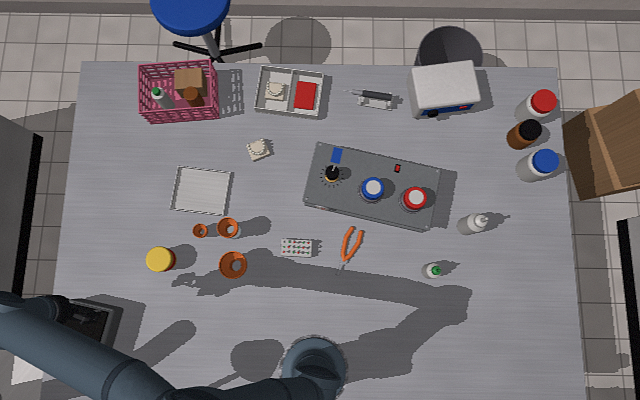

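View pics/side.png

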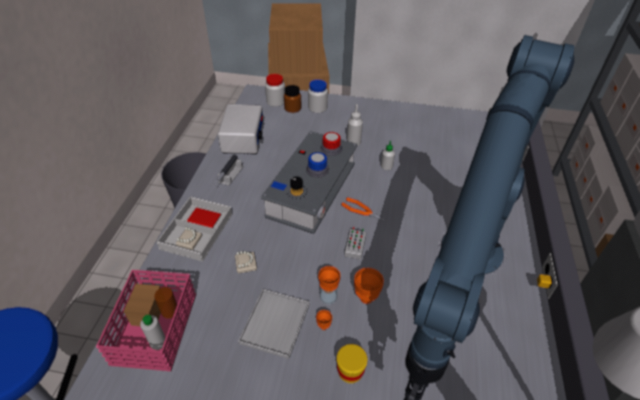

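The top view shows the candidates:
- **Funnels:** the small one is at (201,230), the beaker one (middle) at (228,228) and the large one at (233,264). I take (228,228).
- **Red caps:** the unit's cap is at (415,198) and a red-lidded jar is at (543,101). I take the unit's.
- **Trays:** the empty one is at (201,190) and a filled one at (290,90). I take the empty one.
- **Black knob:** the knob is at (332,173) and a black-lidded jar at (525,133). I take the knob.

In the side view, the beaker funnel is at (329,280), the cap at (332,141) and the knob at (296,184).

```bash
cat >> h.py <<'E'
np.set_printoptions(precision=4,suppress=True)
def q(yaw): return [np.cos(yaw/2),np.sin(yaw/2),0.,0.]
E
python3 - <<'E'
from h import *
Pt=camera_params('top');Ps=camera_params('side')
for n,pt,ps,z in(('knobtop',(332,173),(296,182),.162),('cap',(415,198),(332,139),.166),('blue',(372,188),(317,159),.166),('funnel',(228,228),(329,272),.11),('tray',(201,190),(275,321),.004)):
    print(n,tri([(Pt,pt),(Ps,ps)]),atz(Pt,pt,z),atz(Ps,ps,z))
k=atz(Pt,(332,173),.162)
move_ptp([k[0],k[1],.30],q(2.832))
print(read_qpos(),read_time_s())
im,P=snap('wrist','w1.png')
print(proj(P,k))
for n in('regulator_grip','neck_rim','red_cap'):
    print(n,[(np.round(r['at']),round(r['confidence'],2)) for r in tip_of('wrist',n)[:4]])
for yaw in np.arange(-3,3.2,.5):
    s=inverse_kinematics([k[0],k[1],.15],q(yaw)); print(round(yaw,2),s)
E
```

```text
knobtop [ 0.6005 -0.0478  0.1473] [ 0.5962 -0.0473  0.162 ] [ 0.5972 -0.0324  0.162 ]
cap [ 0.5235 -0.2982  0.1505] [ 0.522  -0.2947  0.166 ] [ 0.5192 -0.2778  0.166 ]
blue [ 0.5531 -0.1684  0.1558] [ 0.5507 -0.1671  0.166 ] [ 0.5511 -0.1564  0.166 ]
funnel [0.4324 0.268  0.1142] [0.4312 0.2689 0.11  ] [0.4345 0.2648 0.11  ]
tray [0.5693 0.3881 0.0053] [0.5711 0.3886 0.004 ] [0.5679 0.3876 0.004 ]
[-0.6826  0.3201  0.8504  1.7022 -0.2536  1.2348  1.4909] 3.7417
[320.6248 186.7632]
regulator_grip [(array([327., 190.]), 0.81)]
neck_rim []
red_cap []
-3.0 [-0.5395  0.4692  0.6878  1.8375 -0.3576  0.9617  2.0158]
-2.5 [-0.4711  0.4467  0.5971  1.8346 -0.3028  0.952   2.4706]
-2.0 [ 0.1532  0.4009 -0.1736  1.8035  0.0833  0.9443  2.6566]
-1.5 [ 0.8001  0.6319 -1.0327  1.7732  0.6075  1.0942  2.7697]
-1.0 [-0.9175  0.9107  1.3703  1.8509 -0.9567  1.2443 -1.8106]
-0.5 [-0.9175  0.9107  1.3703  1.8509 -0.9567  1.2443 -1.3106]
0.0 [-0.8884  0.8058  1.273   1.8501 -0.8488  1.1654 -0.8845]
0.5 [-0.8503  0.7216  1.1806  1.849  -0.7522  1.1065 -0.4547]
1.0 [-0.8025  0.65    1.0859  1.8475 -0.6608  1.06   -0.024 ]
1.5 [-0.7486  0.5923  0.9928  1.8457 -0.5787  1.0254  0.4118]
2.0 [-0.6839  0.5417  0.8916  1.8433 -0.4978  0.9973  0.8472]
2.5 [-0.6323  0.5107  0.8161  1.8413 -0.4427  0.9814  1.3024]
3.0 [-0.5745  0.4832  0.7353  1.839  -0.388   0.9681  1.7577]
```

View pics/w1.png

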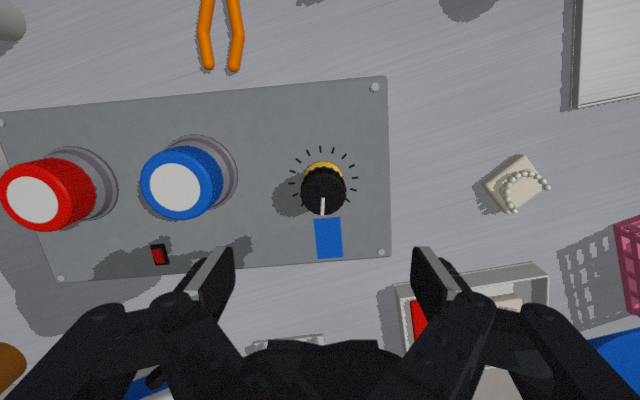

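The wrist view shows the fluted black knob with its white pointer at (323,190) on a brass body. The blue cap is at (178,185) and the red cap at (33,200). The choices are confirmed, so I go and turn the knob.

```bash
cat >> h.py <<'E'
def turn(d):
    j=np.array(read_qpos()); j[6]+=d; move_j(list(j))
E
python3 - <<'E'
from h import *
P=camera_params('wrist')
print(proj(P,[.5962,-.0473,.162]))
k=atz(P,(323,190),.162); kt=np.array([.5962,-.0473,.162]); print('knob',k,'cap',atz(P,(34,200),.166),'blue',atz(P,(178,184),.166))
x,y=(k[:2]+kt[:2])/2
Y=1.5
move_ptp([x,y,.21],q(Y)); print(read_qpos())
movel([x,y,.152],speed=.1)
print('f',read_ft_force(),read_time_s())
move_gripper(.03,25)
print('gap',read_finger_gap(),read_grasp_force(),read_ft_force(),read_ft_torque())
for i in range(8):
    turn(.23); t=read_ft_torque(); print(i,read_qpos()[6],t,read_finger_gap(),read_time_s())
    if abs(t[2])>.2: break
E
```

```text
[321.6244 186.5551]
knob [ 0.5997 -0.0471  0.162 ] cap [ 0.5285 -0.2971  0.166 ] blue [ 0.5543 -0.1673  0.166 ]
[-0.7941  0.5205  1.0509  1.7967 -0.5002  1.1202  0.3574]
f [ 0.5293 -0.0913  0.542 ] 5.725
gap 0.04091904085553578 28.386788070201874 [ 6.017  -0.5533 -0.7951] [-0.1645 -1.1067 -0.0796]
0 0.6309422058483032 [-0.0729 -0.1286  0.0383] 0.0412908968334409 6.5333
1 0.8562690807976141 [-0.1171 -0.1101  0.0957] 0.04106937826156193 6.8667
2 1.080963982534143 [-0.1056 -0.1767 -0.0453] 0.041164446808140166 7.2
3 1.3051732108472704 [-0.0646 -0.1916  0.0094] 0.04110813835308581 7.525
4 1.5296555043380207 [-0.0397 -0.2197 -0.0144] 0.041262643293356716 7.85
5 1.754256072350851 [ 0.0682 -0.0781  0.0535] 0.04145287985558173 8.175
6 1.978866064544522 [ 0.1365 -0.0283  0.0472] 0.04101187192143905 8.5
7 2.203521044243962 [0.0447 0.1382 0.006 ] 0.04097632273552316 8.825
```

Run:
```python
from h import *
p=read_eef_pos(); print(p, read_tcp_rot())
move_gripper(.085); movel([p[0],p[1],.30],speed=.2)
move_ptp([p[0],p[1],.30],q(2.832))
im,P=snap('wrist'); c=proj(P,[.598,-.0472,.162]).astype(int); print(c,read_time_s())
cv2.imwrite('pics/w2.png',cv2.resize(im[c[1]-70:c[1]+90,c[0]-100:c[0]+100,::-1],None,fx=3,fy=3))
```

```text
[ 0.6024 -0.0471  0.1545] [-0.0801  0.9968 -0.0015  0.0049]
[321 183] 10.7333
```

View pics/w2.png

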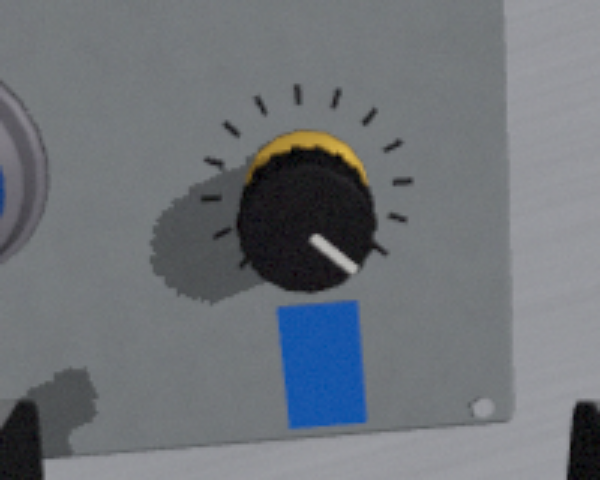

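The pointer went from straight down to the lower right, which is anticlockwise by about 0.95 rad, while the gripper turned 1.8 rad. It is probably at the stop. I'll confirm with a firmer grip and torque readings.

Run:
```python
from h import *
x,y=.6,-.0472
move_ptp([x,y,.20],q(1.5)); movel([x,y,.150],speed=.15)
move_gripper(.03,70)
print('gap',read_finger_gap(),read_grasp_force(),read_ft_torque(),read_effort()[6])
for i in range(5):
    turn(.15); t=read_ft_torque(); print(i,read_qpos()[6],t,read_effort()[6],read_time_s())
    if abs(t[2])>1: break
move_gripper(.085); movel([x,y,.30],speed=.25)
move_ptp([x,y,.30],q(2.832))
im,P=snap('wrist'); c=proj(P,[.598,-.0472,.162]).astype(int); print(c,read_time_s())
cv2.imwrite('pics/w3.png',cv2.resize(im[c[1]-70:c[1]+90,c[0]-100:c[0]+100,::-1],None,fx=3,fy=3))
cv2.imwrite('pics/w3full.png',im[:,:,::-1])
```

```text
gap 0.04023600375473311 70.38079619407654 [ 0.0003 -0.786  -0.0026] 0.0417541537899524
0 0.7987338617401503 [-0.334  -0.5338 -0.4325] 0.42100547812879086 12.9667
1 0.9474968165218988 [-1.3048 -1.0406 -0.0048] 0.028961553471162915 13.2333
2 1.0963314039169862 [-0.6628 -1.0138 -0.0086] 0.03859251388348639 13.5
3 1.2437406814263845 [-0.3016 -0.9921 -0.3653] 0.37557332776486874 13.7667
4 1.3924765326013597 [-1.2987 -2.0288 -0.0029] 0.053184988209977746 14.0333
[321 186] 15.8917
```

View pics/w3.png

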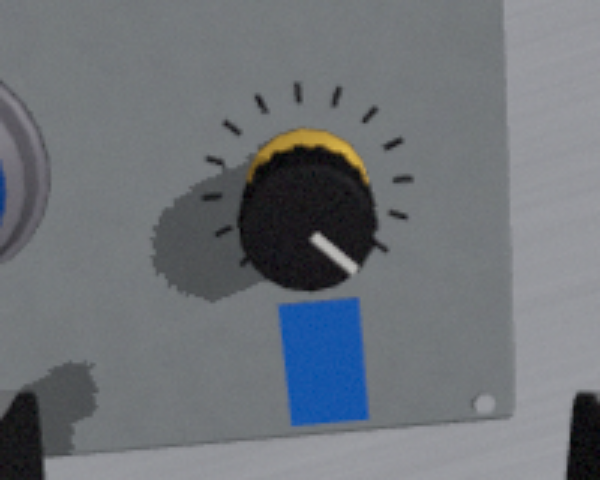

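The stop is confirmed: the torque reaches 0.4 N m and the grip then slips, and the pointer stays at (335,255) in the crop. Next, above the red cap.

```bash
cat >> h.py <<'E'
def white_in_red(im):
    h=cv2.cvtColor(im,cv2.COLOR_RGB2HSV)
    m=(((h[...,0]<8)|(h[...,0]>172))&(h[...,1]>150)&(h[...,2]>70)).astype(np.uint8)
    c=max(cv2.findContours(m,cv2.RETR_EXTERNAL,cv2.CHAIN_APPROX_NONE)[0],key=cv2.contourArea)
    f=cv2.drawContours(np.zeros_like(m),[cv2.convexHull(c)],-1,1,-1)
    w=((f>0)&(h[...,1]<70)&(h[...,2]>110)).astype(np.uint8)
    c2=max(cv2.findContours(w,cv2.RETR_EXTERNAL,cv2.CHAIN_APPROX_NONE)[0],key=cv2.contourArea)
    return cv2.fitEllipse(c2),cv2.boundingRect(c)
E
python3 - <<'E'
from h import *
x,y=.525,-.296
s=inverse_kinematics([x,y,.28],q(2.2)); print(s)
move_ptp([x,y,.28],q(2.2))
im,P=snap('wrist','w4.png'); e,b=white_in_red(im); print(e,b,proj(P,[x,y,.166]),atz(P,e[0],.166))
print([(np.round(r['at']),round(r['confidence'],2)) for r in tip_of('wrist','red_cap')[:4]])
cx,cy,_=atz(P,e[0],.166)
for Y in np.arange(-3,3.2,.5):
    print(round(Y,1),inverse_kinematics([cx,cy,.155],q(Y)))
print(read_qpos(),read_time_s(),read_eef_pos())
E
```

```text
[-0.5201  0.6665  1.3971  1.7237 -0.6751  1.3436  1.6388]
((320.86029052734375, 198.0849151611328), (49.53754425048828, 52.23562240600586), 87.89803314208984) (282, 154, 78, 80) [318.4192 195.2295] [ 0.5281 -0.2968  0.166 ]
[(array([322., 184.]), 0.87)]
-3.0 [-0.3179  0.6094  1.0094  1.8236 -0.5938  1.047   2.6366]
-2.5 [ 0.23    0.4072  0.2625  1.7995 -0.1265  0.9513  2.758 ]
-2.0 [ 1.0865  0.5402 -0.82    1.7565  0.4502  1.0435  2.8171]
-1.5 [-0.4739  0.9141  1.37    1.8285 -0.9542  1.2574 -1.8854]
-1.0 [-0.4739  0.9141  1.37    1.8285 -0.9542  1.2574 -1.3854]
-0.5 [-0.4923  1.1492  1.5551  1.829  -1.165   1.4522 -0.7619]
0.0 [-0.4926  1.1338  1.5438  1.829  -1.1522  1.4387 -0.2685]
0.5 [-0.4925  1.0893  1.5108  1.829  -1.1145  1.4004  0.2113]
1.0 [-0.4871  1.0014  1.443   1.8289 -1.0368  1.327   0.6665]
1.5 [-0.472   0.9048  1.3618  1.8284 -0.945   1.2502  1.1086]
2.0 [-0.4444  0.8085  1.2701  1.8277 -0.8446  1.1781  1.5403]
2.5 [-0.404   0.7212  1.1718  1.8264 -0.7435  1.1173  1.9673]
3.0 [-0.3522  0.6465  1.0696  1.8248 -0.6466  1.0693  2.3943]
[-0.5229  0.667   1.3948  1.7222 -0.6758  1.3439  1.6387] 17.0083 [ 0.5271 -0.2935  0.2797]
```

View pics/w4.png

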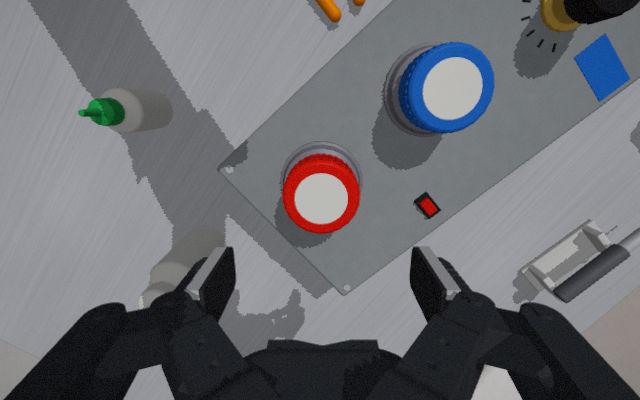

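The wrist view shows the red cap below with its white disc at (321,198), and the blue cap at (452,88) well clear. Now the unscrewing.

```bash
cat > unscrew.py <<'E'
from h import *
x,y,z0=.528,-.2965,.155
move_ptp([x,y,.22],q(2.5))
hi=np.array(inverse_kinematics([x,y,.22],q(2.5))); lo=np.array(inverse_kinematics([x,y,z0],q(2.5))); up=np.array(inverse_kinematics([x,y,z0+.010],q(2.5)))
print(hi,lo,up)
def J(a,h,j7): # h metres of rise
    s=lo+(up-lo)*h/.010; s[6]=j7; return list(s)
A,B=-2.65,2.6
s=hi.copy(); s[6]=A; move_j(list(s)); move_j(J(0,0,A))
print('down',read_ft_force(),read_time_s())
h=0; tot=0
np.save('k.npy',[lo,up])
for k in range(2):
    move_gripper(.05,40); print('grip',read_finger_gap(),read_grasp_force(),read_ft_force(),read_time_s())
    n=5
    for i in range(n):
        d=(B-A)/n; h+=d*.006/(2*np.pi); tot+=d
        move_j(J(0,h,A+d*(i+1))); print(i,round(tot,2),read_ft_force(),read_ft_torque(),read_finger_gap(),read_time_s())
    if k==0:
        move_gripper(.085); move_j(J(0,h,A))
print(h,tot)
E
python3 unscrew.py
```

```text
[-0.458   0.662   1.2604  1.7773 -0.6735  1.2181  1.9248] [-0.4061  0.7231  1.1748  1.827  -0.746   1.1186  1.969 ] [-0.4146  0.7133  1.1887  1.8205 -0.7344  1.1337  1.962 ]
down [-0.0935 -0.8474  0.3385] 21.5417
grip 0.06506850701096388 44.19955814257264 [-2.772   2.8793  5.7891] 21.8583
0 1.05 [-3.7041  2.5839  7.0931] [ 0.5449  0.8825 -0.048 ] 0.06535672549516104 22.8417
1 2.1 [-3.2068  2.1404  5.628 ] [0.2716 0.8668 0.0387] 0.064765201294116 23.825
2 3.15 [-2.3525  1.8933  5.3852] [0.3522 0.587  0.034 ] 0.06493084248435085 24.8083
3 4.2 [-2.7926  1.6065  5.4591] [0.3797 0.5163 0.0024] 0.06485675153723597 25.7917
4 5.25 [-3.4726  3.0365  7.4519] [ 0.6718  0.7094 -0.0698] 0.0650970869338163 26.775
grip 0.06515590408389346 43.86482230271213 [-0.6545  0.1007  1.874 ] 31.75
0 6.3 [-1.1644  1.2887  4.4502] [ 0.2758  0.3542 -0.0127] 0.06495590451816634 32.7333
1 7.35 [-1.3281 -0.0379  4.8756] [ 0.1808  0.3655 -0.0477] 0.06488487408639206 33.7167
2 8.4 [-2.7021  1.2139  5.6209] [ 0.1752  0.4604 -0.0176] 0.06552502954258205 34.7
3 9.45 [-0.8698 -0.6267  5.207 ] [-0.0644  0.2358 -0.0327] 0.065166620708796 35.6833
4 10.5 [-0.799  -0.5838  5.4501] [ 0.0021  0.2241 -0.0337] 0.06457578578887578 36.6667
0.010026761414789406 10.500000000000002
```

```bash
cat > place.py <<'E'
from h import *
x,y=.528,-.2965
lo,up=np.load('k.npy'); s=lo+(up-lo)*1.7; s[6]=2.6; move_j(list(s))
print('lift7mm',read_ft_force(),read_finger_gap(),read_time_s())
if abs(read_ft_force()[2])>25: raise SystemExit
movel([x,y,.27],speed=.2); print(read_ft_force(),read_finger_gap(),read_eef_pos(),read_tcp_rot())
try: movel([.5695,.388,.25],q(np.pi),speed=.3)
except MotionError as e:
    print(e); move_ptp([.5695,.388,.27],q(np.pi))
print(read_qpos(),read_ft_force(),read_time_s())
movel([.5695,.388,.05],speed=.2); movel([.5695,.388,.0275],speed=.03)
print('low',read_ft_force(),read_eef_pos(),read_finger_gap())
E
python3 place.py
```

```text
lift7mm [ 0.5567 -0.4201 -1.2816] 0.06503865418822992 36.9167
[ 0.3848  0.3747 -1.017 ] 0.06483065974195298 [ 0.5277 -0.2957  0.2689] [-0.0007  1.      0.0007 -0.0006]
[-1.4496  0.8759  1.3444  1.5329 -0.8583  1.4221  1.5136] [-0.5259 -0.9545  0.0834] 39.9917
low [ 0.2321 -0.3882 -0.3866] [0.5697 0.388  0.0277] 0.06500034250285479
```

Run:
```python
from h import *
for z in(.026,.0245,.023):
    movel([.5695,.388,z],speed=.02); f=read_ft_force()[2]; print(z,f)
    if f>2.5: break
move_gripper(.085); movel([.5695,.388,.2],speed=.25)
print(read_time_s())
fx,fy=.432,.268
move_ptp([fx,fy,.24],q(2.832))
im,P=snap('wrist','w5.png'); print(proj(P,[fx,fy,.112]),proj(P,[fx,fy,0]),read_qpos(),read_time_s())
for n in('funnel','beaker'): print(n,[(np.round(r['at']),round(r['confidence'],2)) for r in look_for('wrist',n)[:4]])
```

```text
0.026 0.6167240470197012
0.0245 6.469257852066944
43.7333
[320.6871 189.8468] [321.1081 163.9318] [-1.8211  0.609   1.5555  1.9823 -0.6521  1.2264  1.2465] 44.5583
funnel [(array([418., 142.]), 0.91), (array([263.,  62.]), 0.91), (array([332., 193.]), 0.77), (array([451., 238.]), 0.51)]
beaker [(array([326., 170.]), 0.93)]
```

View pics/w5.png

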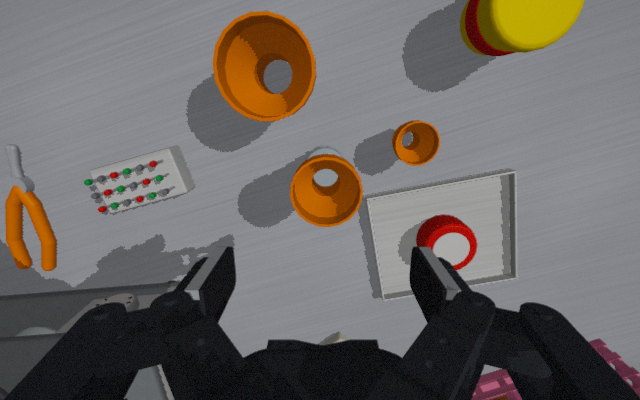

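The wrist view shows the cap lying flat in the tray at (448,247). The middle funnel, in the beaker, is at (326,190), the small one at (416,142) and the large one at (265,67). I take the one in the beaker.

Run:
```python
from h import *
im=cv2.imread('pics/w5.png'); h=cv2.cvtColor(im,cv2.COLOR_BGR2HSV)
m=((h[...,0]>4)&(h[...,0]<20)&(h[...,1]>150)&(h[...,2]>60)).astype(np.uint8)
cs=[c for c in cv2.findContours(m,cv2.RETR_EXTERNAL,cv2.CHAIN_APPROX_NONE)[0] if cv2.pointPolygonTest(c,(326.,215.),False)>=0]
e=cv2.fitEllipse(cv2.convexHull(cs[0])); P=camera_params('wrist'); p=atz(P,e[0],.110); print(e,p)
x,y=p[:2]
if np.hypot(x-.432,y-.268)>.012: raise SystemExit('far')
movel([x,y,.18],speed=.2); movel([x,y,.104],speed=.1); print(read_ft_force())
move_gripper(.05,25); print('grip',read_finger_gap(),read_grasp_force(),read_ft_force(),read_time_s())
movel([x,y,.15],speed=.08); movel([x,y,.25],speed=.2); print(read_finger_gap(),read_eef_pos(),read_qpos())
X,Y=.5275,-.296
try: movel([X,Y,.26],speed=.3)
except MotionError as ee: print(ee); move_ptp([X,Y,.26],q(2.832))
print(read_qpos(),read_finger_gap(),read_time_s())
snap('wrist','w6.png'); snap('side','s6.png')
a=cv2.imread('pics/w6.png');P=camera_params('side'); b=cv2.imread('pics/s6.png'); c=proj(P,[X,Y,.2]).astype(int); print(c)
b=b[max(c[1]-60,0):c[1]+60,c[0]-80:c[0]+80]; b=cv2.resize(b,(400,int(400*b.shape[0]/160)))
out=np.zeros((600,640,3),np.uint8); out[:300]=a[100:400]; out[300:300+b.shape[0],:400]=b[:300]; cv2.imwrite('pics/c6.png',out)
```

```text
((325.8757019042969, 190.3934326171875), (72.14545440673828, 72.261962890625), 172.63197326660156) [0.4359 0.2718 0.11  ]
[0.3245 0.5169 0.1398]
grip 0.06464071325409299 27.325630020350218 [-1.8997 -0.8389  5.7668] 46.3417
0.06457182517557204 [0.435  0.2718 0.249 ] [-1.8214  0.557   1.5324  1.9644 -0.5976  1.2212  1.1959]
[-0.3955  0.4824  1.1012  1.7379 -0.4589  1.2094  2.091 ] 0.06476481536896989 49.9333
[330 128]
```

View pics/c6.png

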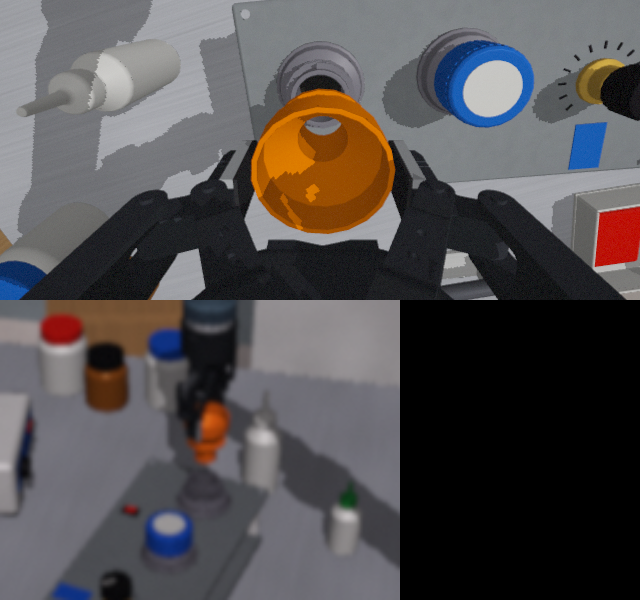

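The upper view shows the funnel upright in the grip, with its collar at (323,262) in the full picture. The open neck is just behind it at about (320,178). The side crop shows the stem directly above the neck. I'll check the centring numerically, then lower with force checks.

```bash
cat > low.py <<'E'
from h import *
X,Y=.5275,-.296
im=cv2.imread('pics/w6.png'); h=cv2.cvtColor(im,cv2.COLOR_BGR2HSV)
m=((h[...,0]>4)&(h[...,0]<20)&(h[...,1]>150)&(h[...,2]>60)).astype(np.uint8)
c=max(cv2.findContours(m,cv2.RETR_EXTERNAL,cv2.CHAIN_APPROX_NONE)[0],key=cv2.contourArea)
e=cv2.fitEllipse(cv2.convexHull(c)); P=camera_params('wrist'); p=atz(P,e[0],.267)
print(e,'collar',p,'rim px',proj(P,[X,Y,.154]),proj(P,[X,Y,.13]),read_eef_pos(),read_ft_force())
d=np.array([X,Y])-p[:2]; print('off',d)
E
python3 low.py
```

```text
((322.1466064453125, 263.06549072265625), (142.52471923828125, 144.10643005371094), 178.86203002929688) collar [ 0.5218 -0.2931  0.267 ] rim px [320.8416 197.3193] [320.9434 188.9295] [ 0.5278 -0.2948  0.2599] [ 0.2499 -0.2375 -0.4538]
off [ 0.0057 -0.0029]
```

```bash
cat >> low.py <<'E'
K=np.array(P['K']);T=np.array(P['camera_from_world']);R=T[:3,:3];cc=-R.T@T[:3,3];print(K[0,0],cc,R[2])
for z in(.25,.255,.26,.267,.272): print(z,proj(P,[X,Y,z]),K[0,0]*.064/(R[2]@(np.array([X,Y,z])-cc)), atz(P,e[0],z))
# predicted hull of collar (z=.249..267) centred on tool axis
for dz in(0,-.004,-.008):
  for o in(0,.003,.006):
    t=np.linspace(0,6.28,120); u=-np.array([.0057,-.0029])/.0064*o
    pts=np.array([proj(P,[X+u[0]+.032*np.cos(a),Y+u[1]+.032*np.sin(a),z+dz]) for a in t for z in(.250,.268)],np.float32)
    ee=cv2.fitEllipse(cv2.convexHull(pts)); print(dz,o,ee[0],ee[1])
print(cv2.boundingRect(c))
E
python3 low.py
```

```text
((322.1466064453125, 263.06549072265625), (142.52471923828125, 144.10643005371094), 178.86203002929688) collar [ 0.5218 -0.2931  0.267 ] rim px [320.8416 197.3193] [320.9434 188.9295] [ 0.5278 -0.2948  0.2599] [ 0.2499 -0.2375 -0.4538]
off [ 0.0057 -0.0029]
301.44517080764973 [ 0.4576 -0.2727  0.3833] [ 0.2807 -0.0885 -0.9557]
0.25 [320.1217 256.6908] 129.39122207804164 [ 0.5312 -0.2961  0.25  ]
0.255 [320.0591 261.8511] 133.6752847739751 [ 0.5284 -0.2952  0.255 ]
0.26 [319.9923 267.365 ] 138.25274703670127 [ 0.5257 -0.2944  0.26  ]
0.267 [319.8906 275.7506] 145.21438324810774 [ 0.5218 -0.2931  0.267 ]
0.272 [319.8114 282.2768] 150.63223917460994 [ 0.519  -0.2923  0.272 ]
0 0 (319.9143981933594, 266.8567199707031) (141.87655639648438, 146.418701171875)
0 0.003 (320.9844055175781, 261.1860046386719) (142.79205322265625, 147.2293243408203)
0 0.006 (322.0700988769531, 255.45655822753906) (143.66217041015625, 148.12680053710938)
-0.004 0 (319.9725646972656, 262.4432067871094) (138.16677856445312, 142.2509307861328)
-0.004 0.003 (321.0133361816406, 256.8976745605469) (139.0334014892578, 143.01943969726562)
-0.004 0.006 (322.0689392089844, 251.29571533203125) (139.85818481445312, 143.86830139160156)
-0.008 0 (320.027587890625, 258.25823974609375) (134.64588928222656, 138.31605529785156)
-0.008 0.003 (321.0406799316406, 252.83270263671875) (135.46743774414062, 139.045654296875)
-0.008 0.006 (322.06781005859375, 247.3529052734375) (136.25038146972656, 139.84974670410156)
(250, 188, 146, 146)
```

The full collar model matches an offset of about 1–2 mm, which is inside the 4 mm clearance. Lowering with force checks.

Run:
```python
from h import *
X,Y=.5285,-.2965
movel([X,Y,.225],speed=.12); print(read_ft_force(),read_time_s())
for z in(.212,.204,.198,.194,.191,.189,.1875,.186,.1845,.183):
    movel([X,Y,z],speed=.05); f=np.array(read_ft_force()); print(z,f,read_finger_gap())
    if f[2]>5 or np.hypot(f[0],f[1])>8: break
print(read_time_s())
```

```text
[ 0.5041 -0.4338 -0.1929] 50.475
0.212 [ 0.7881 -0.1718 -0.8298] 0.06460162111291788
0.204 [-0.9762 -0.3138 -0.8793] 0.06432633652821716
0.198 [-0.0952  0.6285 -1.4344] 0.06462284387811146
0.194 [-1.0811 -0.6839 -0.2225] 0.06438704215622817
0.191 [ 0.0824 -0.6932 -1.0644] 0.06512827082997275
0.189 [ 0.6762 -1.5016  0.1758] 0.06439068437748756
0.1875 [-1.7151  1.3358  5.8662] 0.06424561393365587
52.4583
```

Run:
```python
from h import *
X,Y=.5285,-.2965
move_gripper(.085); movel([X,Y,.32],speed=.2)
im,P=snap('wrist','w7.png')
h=cv2.cvtColor(im,cv2.COLOR_RGB2HSV)
m=((h[...,0]>4)&(h[...,0]<20)&(h[...,1]>150)&(h[...,2]>60)).astype(np.uint8)
u=proj(P,[X,Y,.19]); cs=cv2.findContours(m,cv2.RETR_EXTERNAL,cv2.CHAIN_APPROX_NONE)[0]
c=max(cs,key=cv2.contourArea); e=cv2.fitEllipse(cv2.convexHull(c)); print(e,u,atz(P,e[0],.194))
s,Ps=snap('side'); k=proj(Ps,[X,Y,.17]).astype(int); 
o=np.zeros((600,640,3),np.uint8); o[:300]=im[:300]; b=cv2.resize(s[k[1]-60:k[1]+60,k[0]-80:k[0]+80],(400,300)); o[300:,:400]=b
t,_=snap('top'); o[300:500,400:640]=cv2.resize(t[150:290,150:318],(240,200)); cv2.imwrite('pics/c7.png',o[:,:,::-1]); print(read_time_s())
```

```text
((321.14080810546875, 189.88543701171875), (73.82551574707031, 73.95211791992188), 20.369657516479492) [321.7552 190.2415] [ 0.5269 -0.2965  0.194 ]
53.7667
```

View pics/c7.png

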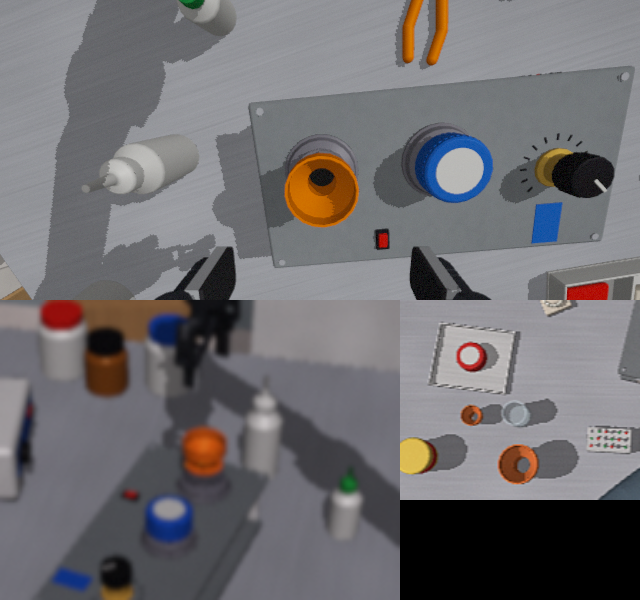

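The funnel stands upright in the neck at (321,190). The cap is flat in the tray at (470,356), the beaker is standing at (516,412), and the knob still points to its stop at (600,187). Handing in.

```bash
python3 -c "
from h import *
print(sign_off(),read_time_s())"
```

```text
the job is handed in; nothing more can be done
the job is handed in; nothing more can be done
```

The job is handed in at about 54 s (limit 72 s), verdict not shown: regulator off at its stop, red cap flat in the tray, middle funnel seated upright in the red tank's neck, and the beaker still standing.

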